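# Set the length stop to the green clip

### The arm

A 6-joint arm with a two-finger parallel gripper is mounted at the origin on a cart in front of the work surface, level with it; the furniture and walls round the work are solid. World frame = base frame: x ahead of the robot, y to its left, z up, the work surface at z = 0. Lengths are in mm, angles in rad, forces in N, time in s.
With the tool pointing down it reaches from about 275 to 750 mm from the base axis. Payload 10.2 kg.
Tool frame: the origin (TCP) lies at the very end of the fingers, on their centre line; the grasp point (between the pads) lies 19 mm behind it; z points along the fingers, y is the line along which they close (so a half turn about z gives the same grasp; the last joint's range is limited). The gripper opens to 85 mm and grips with 20 to 120 N. Pads are 22 mm wide; open, the fingers measure 114 mm over their backs; the gripper's body (76 mm by 85 mm) begins 54 mm behind the grasp point. The pads swing forward as they close: fully open they stand 13 mm farther back than shut.
Start: joints at [1.095, 0.313, 1.498, -0, 1.331, -0.223], TCP at [131.323, 508.316, 195.394] pointing down, gripper open.
Joint ranges: [-2.94, 2.94], [-0.97, 2.17], [0.19, 2.56], [-1.23, 4.37], [0.02, 3.11], [-2.88, 2.88]. Speed limits (rad/s): [2.39, 2.39, 3.01, 3.14, 3.14, 3.14].

### API

Orientations are given as a unit quaternion [w, x, y, z].
In Python, from rig import telemetry, optics, ctrl gives the robot as it stands.
- The arm moves only by the tool servo_tool, never from a script. Its argument "deltas" is a list of rows, each a list of 3 entries, a list of its own where there are three numbers: the shift along the tool's x, y, z in units of 20 cm (1.0 is 20 cm), then the turn, a rotation vector about the tool's x, y, z in units of 90 degrees (1.0 is 90 degrees), then the opening, from 0 (shut) to 1 (fully open). A call has 1 to 8 rows; each row shifts and turns the commanded pose from where the row before left it, along the tool's axes as they then stand; what a row does not reach is not made up. A row lasts 1/10 s, in which the tool goes at most 50 mm and 8.59 degrees, less where a joint would pass 70% of its speed; a pose out of reach is approached as far as the arm can. A call with a number of a shift or a turn outside -1 to 1 is refused whole. A call with a gripper value outside its range is refused whole. The fingers move at their own pace and stop on an object; "squeeze" is the grip in N (left out, the last holds). Time passes only in rows, so rows that do not move let the fingers close. It gives the time, the measured TCP pose, the force, the opening and the grip force at its end, in the units of the state.
- telemetry.sense(): the state, without advancing time (a new reading comes with each control period).
- optics.capture(name): name is "scene" or "side" or "wrist"; returns the picture (400x640x3 uint8, blue, green, red); there is no depth.
- optics.camera_model(name): a dict with "vfov" (degrees; the focal length in pixels is half the picture's height over the tangent of half this angle, whatever the lens; pixels are square), "cx", "cy" (the principal point, pixels), "dist" ([k1, k2, p1, p2, k3] as OpenCV has them; the pictures are not rectified), "R" (3x3) and "t" (3): a world point X has camera coordinates R X + t; the wrist camera has in their place "mount" (4x4, takes a point from camera to tool coordinates, whose origin is the TCP and whose axes are the flange's). Camera axes: x right, y down, z forward; pixel columns grow to the right and rows downward; lengths in mm; the calibration is good to about 2 mm. A picture is of the moment at which its call begins: read the wrist's pose just before it. camera_model takes no time and is no camera call.
- ctrl.finish_job(): hands the job in; it is judged then, once.
The state is a dict: "time_s": time; "joints": joint angles; "dq": joint speeds; "tau": joint torques, N m; "eef_pos": TCP position; "ee_rot": TCP orientation; "force": force on the tool from outside, world axes, zero at the start; "wrist_torque": the same for the moment, N m; "grip_width": opening from 0.0 (shut) to 1.0 (fully open); "grip_force": force on a finger pad.
Only numpy, scipy, OpenCV 4.12 (cv2) and the standard library are available. Lean on these libraries where they do the work, as an engineer would, in place of code of your own. Each camera call takes 0.05 s, during which the arm holds its last target. There are 200 camera calls.

### The job

Set the length stop on the rail for the next strip: squeeze in the orange thumb button on its front to free it, keep it squeezed while you slide the stop along the rail until the stop is in line with the green clip (not the red one), then let go so that the button springs out and the stop is locked there.

Things in the scene. Friction and masses are not known exactly. Their poses are not given: they have to be found in the camera images.
- stop_grip (a point): centre of the sliding stop at button height, 64 mm above the worktop. Grey block 34 (x) x 44 (y) mm, top at 88 mm, on a dark saddle 62 x 56 mm, top at 35 mm; white lines mark its middle. y: along the rail, its only way to slide; z up. Orange button on the -x side, face 21.5 mm from here; block's plain back 21.5 mm away on the +x side. Pinch from above along x: 43 mm wide, 36 mm with the button in.
- release (a joint): the orange thumb button, face 28 mm (along the rail) x 30 mm high: 0 = out, pawls lock the stop wherever it stands, with up to 5 mm of play, against 40 N; 0.007 m = fully in, moving towards the stop's +x. Springs: 2.5 N at first, about 8 N fully in. From 0.004 m on the stop slides freely (1 to 2 N). Let go, it springs out and the stop is locked.
- clip_green: green clip on the front edge of the rail: 18 mm along the rail, 24 mm deep, 20 mm high, white line along its middle; fixed. Origin: centre of its underside; axes as the stop's (y along the rail). Stop in line = same y in this frame. The rail: aluminium, 56 mm wide, 26 mm high, 306 mm long, fixed to the worktop; the stop can slide 110 mm to either side of its middle.
- clip_red: a like clip in red, near the other end of the rail, fixed, same frame: not the one wanted.

How it is judged (in metres and radians):
On the way, in this order (a step that is already met when the one before it is completed fails the run):
1. the button is squeezed in while the stop is still away from the green clip (value of joint release above 0.003 m and (y of stop_grip in the frame of clip_green above 0.02 m or y of stop_grip in the frame of clip_green below -0.02 m)), for 0.1 s.
2. the stop is at the green clip (within 18 mm) with the button still in (value of joint release above 0.003 m and y of stop_grip in the frame of clip_green between -0.018 and 0.018 m), for 0.1 s.
At the end, for the whole second after the job is handed in: the middle of the stop is within 15 mm, along the rail, of the middle of the green clip, and the button has sprung out (less than 1.5 mm in), so the stop is locked (value of joint release below 0.0015 m and y of stop_grip in the frame of clip_green between -0.015 and 0.015 m); the robot touches nothing.
It also fails if it takes over 32 s, if anything falls off the work surface, if the arm or the gripper's body presses on something with over 40 N, if the wrist force passes 120 N, or if a joint passes its speed limit or range.

## Working session

There is one attempt and no reset: what is moved stays moved. The work goes in short steps, Python scripts to look and compute and a tool call to move; the robot and the scene stay as the last step left them, time stands still between calls to the robot, and variables do not carry over. Pictures are saved under pics/ and viewed, at most 10 in all, crops included, and the job is handed in when it is done.

Besides the shell and the picture viewer there is one more tool, called after "Emit:" by a JSON object that holds its "name" and its "arguments". servo_tool: Moves the arm, as the interface text tells. Its arguments: {"type":"object","properties":{"deltas":{"type":"array"},"squeeze":{"type":"number"}},"required":["deltas"]}

```bash
mkdir -p pics; cat > h.py <<'E'
import numpy as np, cv2
from rig import telemetry, optics, ctrl
from scipy.spatial.transform import Rotation as Ro
def cam(name, s=None):
    m=optics.camera_model(name); f=200/np.tan(np.radians(m['vfov'])/2)
    K=np.array([[f,0,m['cx']],[0,f,m['cy']],[0,0,1.]])
    if 'mount' in m:
        s=s or telemetry.sense(); q=s['ee_rot']
        T=np.eye(4); T[:3,:3]=Ro.from_quat([q[1],q[2],q[3],q[0]]).as_matrix(); T[:3,3]=s['eef_pos']
        W=T@np.array(m['mount']); R=W[:3,:3].T; t=-R@W[:3,3]
    else: R=np.array(m['R']); t=np.array(m['t'])
    return K,np.array(m['dist'],float),R,t
def ray(c,uv):
    K,d,R,t=c; p=cv2.undistortPoints(np.array([[uv]],float),K,d)[0,0]
    return -R.T@t, R.T@np.array([p[0],p[1],1])
def onz(c,uv,z):
    o,v=ray(c,uv); return o+v*(z-o[2])/v[2]
def proj(c,X):
    K,d,R,t=c; return cv2.projectPoints(np.array([X],float),cv2.Rodrigues(R)[0],t,K,d)[0][0,0]
def blobs(img,lo,hi,minA=25):
    m=cv2.inRange(cv2.cvtColor(img,cv2.COLOR_BGR2HSV),lo,hi)
    n,l,st,ce=cv2.connectedComponentsWithStats(m)
    return sorted([(int(st[i][4]),ce[i].round(1).tolist(),st[i][:4].tolist()) for i in range(1,n) if st[i][4]>=minA],reverse=True)
COL=dict(orange=((8,140,100),(20,255,255)),green=((45,90,50),(85,255,255)),red=((0,140,80),(6,255,255)))
E
python3 - <<'E'
from h import *
s=telemetry.sense(); print(s)
for n in ("scene","side"):
    im=optics.capture(n); cv2.imwrite(f"pics/{n}0.png",im); c=cam(n)
    print(n,-c[2].T@c[3])
    for k,(lo,hi) in COL.items():
        for b in blobs(im,lo,hi)[:3]: print(k,b,onz(c,b[1],60).round(0))
E
```

```text
{'time_s': 0.0, 'joints': array([ 1.09459076e+00,  3.13442067e-01,  1.49842457e+00, -3.84299662e-05,
        1.33096659e+00, -2.23410785e-01]), 'dq': array([ 0.00066403, -0.00187018,  0.00133047,  0.00047741, -0.00019442,
        0.00125161]), 'tau': array([-1.41092904e-03, -4.12269080e+01, -2.59735537e+01, -2.82953542e-04,
        4.11071276e-03,  2.54248113e-05]), 'eef_pos': array([131.19994847, 508.04248896, 194.84386107]), 'ee_rot': array([-1.95051942e-04,  1.26056535e-01,  9.92022865e-01, -5.89119089e-04]), 'force': array([0.30730249, 0.14456042, 0.76410136]), 'wrist_torque': array([-0.03646488,  0.0130185 ,  0.02870025]), 'grip_force': 0.0, 'grip_width': 0.9979594570734492}
scene [ -53.96112442 -439.20146985  552.03142241]
orange (933, [563.7, 353.6], [544, 338, 41, 35]) [ 431. -458.   60.]
orange (175, [301.7, 215.3], [294, 207, 15, 19]) [489.  15.  60.]
orange (31, [579.6, 188.2], [575, 186, 10, 7]) [ 874. -389.   60.]
green (852, [620.5, 356.3], [597, 340, 43, 37]) [ 467. -519.   60.]
green (164, [338.3, 262.8], [332, 255, 15, 17]) [ 416. -116.   60.]
green (91, [488.3, 194.7], [484, 188, 10, 14]) [ 749. -246.   60.]
red (157, [586.1, 144.5], [577, 132, 17, 22]) [1091. -362.   60.]
red (153, [374.9, 288.7], [368, 275, 12, 35]) [ 398. -195.   60.]
red (138, [265.8, 231.8], [259, 225, 15, 15]) [413.  37.  60.]
side [ 370.94217707 -653.85214292  607.8852704 ]
orange (82, [292.8, 199.7], [290, 191, 6, 19]) [482.  16.  60.]
green (109, [294.4, 256.1], [288, 250, 15, 12]) [ 456. -133.   60.]
red (268, [627.4, 281.6], [615, 271, 25, 22]) [ 962. -313.   60.]
red (64, [277.2, 200.2], [272, 197, 12, 8]) [452.  21.  60.]
```

View pics/scene0.png

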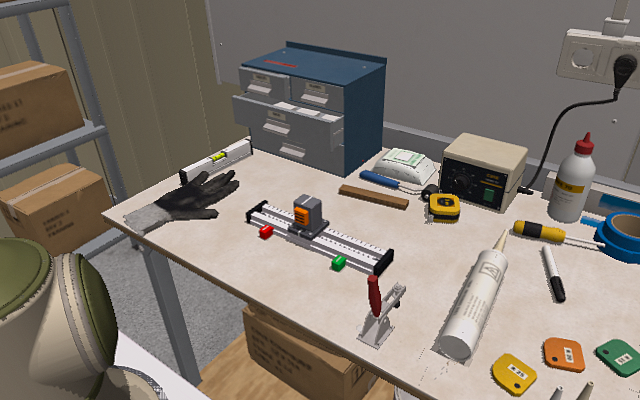

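View pics/side0.png

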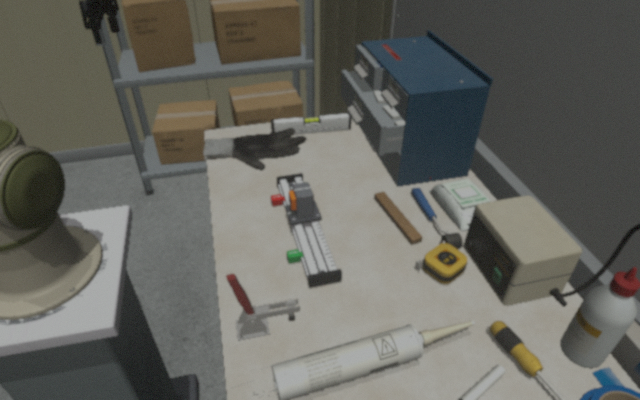

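The scene view shows the stop with its orange button at (302,215), the red clip at (266,232) and the green clip at (338,263). A toggle clamp stands at about (375,310), beyond the rail's green end. In the side view they are at (293,200), (277,200), (294,256) and about (265,305).

```bash
python3 - <<'E'
from h import *
a,b=cam("scene"),cam("side")
def tri(u,v):
    (o,p),(q,r)=ray(a,u),ray(b,v); k=np.linalg.lstsq(np.c_[p,-r],q-o,rcond=None)[0]
    A,B=o+p*k[0],q+r*k[1]; return (A+B)/2,np.linalg.norm(A-B)
P={}
for n,u,v in (("orange",(301.7,215.3),(292.8,199.7)),("green",(338.3,262.8),(294.4,256.1)),("red",(265.8,231.8),(277.2,200.2)),("clamp top",(374,277),(233,277))):
    P[n],e=tri(u,v); print(n,P[n].round(1),round(e,1))
d=P["red"]-P["green"]; th=np.arctan2(d[1],d[0]); print("rail dir deg",np.degrees(th),np.linalg.norm(d))
s=telemetry.sense(); q=s['ee_rot']; print(Ro.from_quat([q[1],q[2],q[3],q[0]]).as_matrix().round(3))
print(optics.camera_model("wrist")["mount"])
E
```

```text
orange [481.    8.3  66.8] 1.3
green [464.  -84.    9.4] 1.4
red [460.2  84.6   9.7] 1.7
clamp top [ 353.4 -217.4  128.4] 0.9
rail dir deg 91.30398368934618 168.5818261801616
[[-0.968  0.25  -0.001]
 [ 0.25   0.968 -0.001]
 [ 0.    -0.001 -1.   ]]
[[ 9.87307865e-04 -9.57620846e-01 -2.88030103e-01  7.23611918e+01]
 [ 9.99998940e-01  1.25379593e-03 -7.40736132e-04 -1.04022586e+00]
 [ 1.07047533e-03 -2.88029066e-01  9.57621069e-01 -1.78283773e+02]
 [ 0.00000000e+00  0.00000000e+00  0.00000000e+00  1.00000000e+00]]
```

Emit:
{"name": "servo_tool", "arguments": {"deltas": [[[0,0,0],[0,0,0.095],1],[[0,0,0],[0,0,0.095],1],[[0,0,0],[0,0,0.095],1],[[0,0,0],[0,0,0.095],1],[[0,0,0],[0,0,0.095],1],[[0,0,0],[0,0,0.095],1],[[0,0,0],[0,0,0.095],1],[[0,0,0],[0,0,0.095],1]]}}

```text
time_s: 0.9
eef_pos: [131.3, 508.1, 195.1]
ee_rot: [0.0, 0.664, 0.748, -0.0]
force: [0.3, 0.7, 0.5]
grip_width: 1.002
grip_force: 0.0
```

Emit:
{"name": "servo_tool", "arguments": {"deltas": [[[0,0,0],[0,0,0.064],1],[[-0.195,0.138,0],[0,0,0],1],[[-0.195,0.138,0],[0,0,0],1],[[-0.195,0.138,0],[0,0,0],1],[[-0.195,0.138,0],[0,0,0],1],[[-0.195,0.138,0],[0,0,0],1],[[-0.195,0.138,0],[0,0,0],1],[[-0.195,0.138,0],[0,0,0],1]]}}

```text
time_s: 1.7
eef_pos: [331.5, 238.2, 195.4]
ee_rot: [0.0, 0.699, 0.715, 0.0]
force: [1.1, 1.8, 0.7]
grip_width: 1.002
grip_force: 0.0
```

Emit:
{"name": "servo_tool", "arguments": {"deltas": [[[-0.195,0.138,0],[0,0,0],1],[[-0.195,0.138,0],[0,0,0],1],[[-0.195,0.138,0],[0,0,0],1],[[-0.195,0.138,0],[0,0,0],1],[[-0.195,0.138,0],[0,0,0],1],[[-0.195,0.138,0],[0,0,0],1],[[0,0,0],[0,0,0],1],[[0,0,0],[0,0,0],1]]}}

```text
time_s: 2.5
eef_pos: [501.8, 9.5, 194.7]
ee_rot: [-0.001, 0.699, 0.715, -0.0]
force: [0.3, 0.2, 0.9]
grip_width: 1.0
grip_force: 0.0
```

```bash
python3 - <<'E'
from h import *
s=telemetry.sense(); print(s['time_s'],s['eef_pos'],s['joints'].round(3)); c=cam("wrist",s); im=optics.capture("wrist"); cv2.imwrite("pics/w1.png",im)
q=s['ee_rot'];R=Ro.from_quat([q[1],q[2],q[3],q[0]]).as_matrix(); print(R.round(4))
for k,z in (("orange",64),("green",15),("red",15)):
    for b in blobs(im,*COL[k])[:3]: print(k,b,onz(c,b[1],z).round(1))
E
```

```text
2.5 [501.82850732   9.54696014 194.73880143] [-0.215  0.263  1.565  0.     1.314 -0.237]
[[-2.210e-02  9.998e-01 -1.500e-03]
 [ 9.998e-01  2.210e-02  5.000e-04]
 [ 5.000e-04 -1.500e-03 -1.000e+00]]
orange (255, [300.9, 178.9], [296, 165, 10, 29]) [481.1   7.7  64. ]
orange (68, [512.7, 309.4], [505, 305, 15, 12]) [ 709.4 -131.    64. ]
green (302, [290.7, 244.6], [280, 237, 23, 17]) [466.3 -82.8  15. ]
red (349, [287.0, 94.6], [274, 87, 27, 17]) [463.3  84.1  15. ]
```

View pics/w1.png

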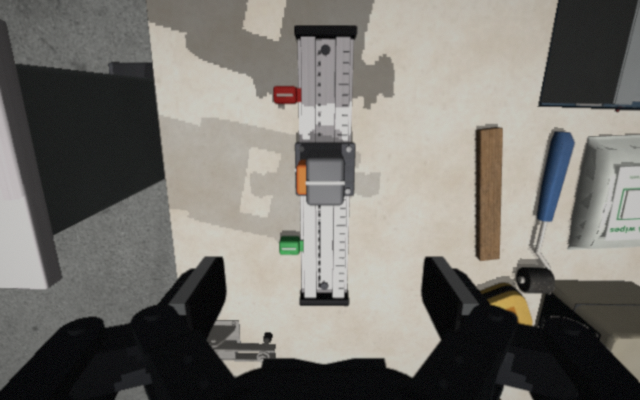

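The wrist view shows the stop's white line from about (307,182) to (344,182), the orange button at (301,179), the green clip's line at (289,247) and the red clip at (286,95).

```bash
python3 - <<'E'
from h import *
s=telemetry.sense(); c=cam("wrist",s); im=cv2.imread("pics/w1.png")
hsv=cv2.cvtColor(im,cv2.COLOR_BGR2HSV)
for n,(x0,y0,x1,y1),z in (("stop",(309,165,342,200),88),("green",(281,240,297,252),20),("red",(277,88,297,102),20)):
    g=im[y0:y1,x0:x1].min(2).astype(float); r=g.mean(1); k=r.argmax(); w=r[max(k-1,0):k+2]-np.sort(r)[:len(r)//2].mean()
    v=y0+(w*np.arange(max(k-1,0),max(k-1,0)+len(w))).sum()/w.sum(); print(n,v,onz(c,((x0+x1-1)/2,v),z).round(1))
g=hsv[185:200,290:360,2].mean(0).round(0); print(g)
for u in (307,344): print(onz(c,(u,182),88).round(1))
E
```

```text
stop 182.9506769825919 [503.5  11.   88. ]
green 248.17709628401713 [464.1 -84.5  20. ]
red 94.84680887299358 [462.9  84.5  20. ]
[178. 178. 178. 178. 169. 145. 133. 156. 174. 179. 182. 186. 187. 186.
 184. 166. 112.  91. 105. 119. 130. 132. 132. 132. 133. 133. 133. 132.
 133. 133. 133. 133. 133. 133. 133. 133. 134. 134. 133. 134. 134. 133.
 134. 133. 133. 133. 133. 133. 132. 130. 120. 106.  88.  77.  93. 120.
 135. 142. 138. 128. 121. 118. 118. 127. 159. 183. 188. 187. 187. 187.]
[487.7  11.5  88. ]
[520.1  12.3  88. ]
```

Emit:
{"name": "servo_tool", "arguments": {"deltas": [[[0,0.006,0.15],[0,0,0],1],[[0,0,0.15],[0,0,0],1],[[0,0,0.15],[0,0,0],1],[[0,0,0.15],[0,0,0],1],[[0,0,0.1],[0,0,0],1],[[0,0,0.06],[0,0,0],1],[[0,0,0],[0,0,0],1],[[0,0,0],[0,0,0],1]], "squeeze": 30}}

```text
time_s: 3.35
eef_pos: [503.6, 10.4, 44.3]
ee_rot: [0.001, 0.698, 0.716, 0.0]
force: [-0.3, -0.4, 0.4]
grip_width: 1.002
grip_force: 0.0
```

Emit:
{"name": "servo_tool", "arguments": {"deltas": [[[0,0,0],[0,0,0],0.55],[[0,0,0],[0,0,0],0.55],[[0,0,0],[0,0,0],0.55],[[0,0,0],[0,0,0],0.55]]}}

```text
time_s: 3.75
eef_pos: [503.3, 9.9, 43.7]
ee_rot: [0.0, 0.699, 0.715, 0.0]
force: [0.6, -0.4, 0.6]
grip_width: 0.551
grip_force: 0.0
```

```bash
python3 - <<'E'
from h import *
s=telemetry.sense(); print(s['time_s'],s['eef_pos'],s['force'],s['grip_width']); im=optics.capture("wrist"); a=optics.capture("scene")
cv2.imwrite("pics/w2.png",np.hstack([im,cv2.resize(a[150:300,220:420],None,fx=2.6667,fy=2.6667)])[:, 240:1040])
E
```

```text
3.75 [503.33251352   9.92643829  43.65922288] [ 0.56203973 -0.42543978  0.63505115] 0.5512993377803324
```

View pics/w2.png

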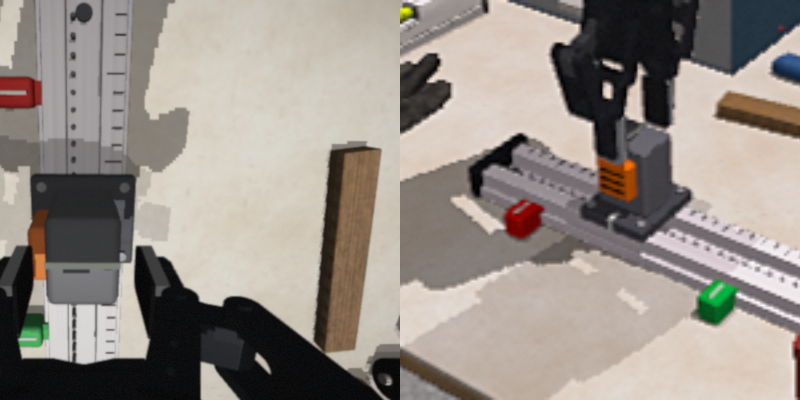

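The wrist view shows the fingers either side of the stop. In the scene crop the front finger seems to cover only the upper part of the button, so I'm checking that by projection.

```bash
python3 - <<'E'
from h import *
s=telemetry.sense(); c=cam("scene"); a=optics.capture("scene"); x0,y0=270,160
z=cv2.resize(a[y0:y0+75,x0:x0+100],None,fx=8,fy=8,interpolation=cv2.INTER_CUBIC)
for dx in (-24,24):
    for dy in (-11,0,11):
        for h,col in ((43.7,(255,0,255)),(51,(255,255,0)),(62.7,(0,255,255))):
            p=(proj(c,[503.3+dx,9.9+dy+.022*dx,h])-[x0,y0]+.5)*8; cv2.circle(z,tuple(int(v) for v in p),4,col,-1)
for h in (49,79):
    for dy in (-14,14):
        p=(proj(c,[481.5,10+dy,h])-[x0,y0]+.5)*8; cv2.drawMarker(z,tuple(int(v) for v in p),(0,255,0),0,14,2)
cv2.imwrite("pics/s3.png",z)
E
```

```text
(no output)
```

View pics/s3.png

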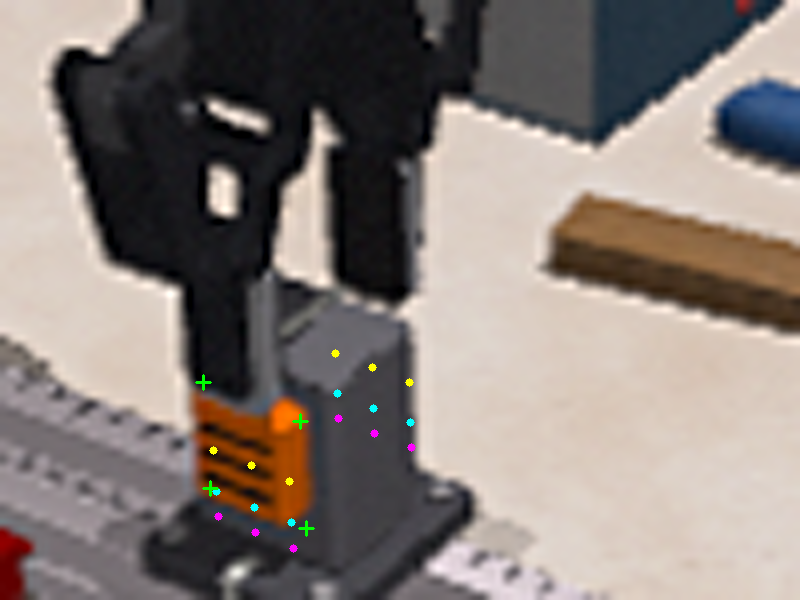

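The button matches its predicted corners, but the front finger's visible end is at about (220,395), higher than predicted. I'll check against the wrist view.

```bash
python3 - <<'E'
from h import *
s=telemetry.sense(); print(s['eef_pos'])
c=cam("scene"); w=cam("wrist",s); a=optics.capture("scene"); b=optics.capture("wrist")
x0,y0=270,130
A=cv2.resize(a[y0:y0+100,x0:x0+65],None,fx=6,fy=6,interpolation=cv2.INTER_CUBIC); X0,Y0=190,160
B=cv2.resize(b[Y0:400,X0:X0+260],None,fx=1.5,fy=1.5)
e=s['eef_pos']
for dx in (-24,24):
  for h,col in ((45,(255,0,255)),(65,(255,255,0)),(85,(0,255,255)),(105,(0,0,255)),(125,(255,255,255))):
    P=[e[0]+dx,e[1]+.022*dx,h]
    for im,cc,o,f in ((A,c,(x0,y0),6),(B,w,(X0,Y0),1.5)):
        p=(proj(cc,P)-o+.5)*f; cv2.circle(im,tuple(int(v) for v in p),4,col,-1)
C=np.zeros((600,790,3),np.uint8); C[:,:390]=A; C[:360,400:]=B; cv2.imwrite("pics/s4.png",C)
E
```

```text
[503.24481562   9.93413796  43.45417063]
```

View pics/s4.png

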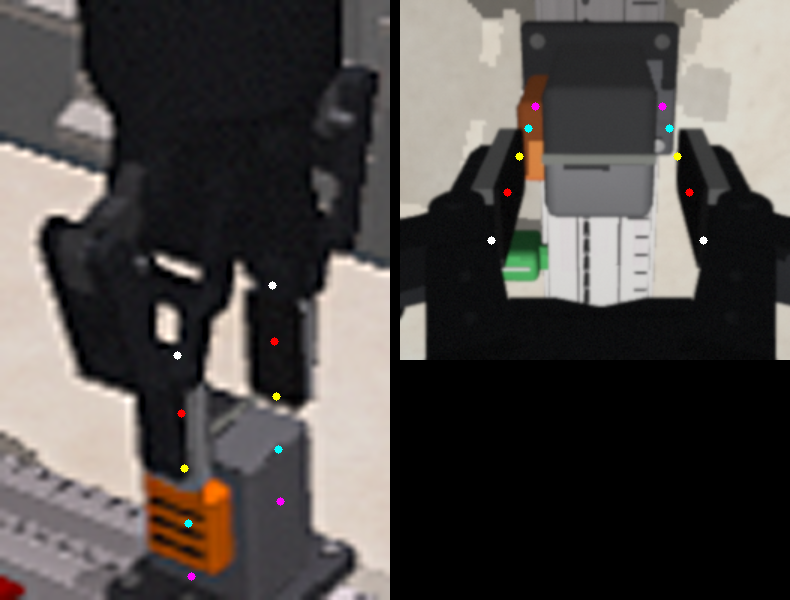

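Both views put the fingertips near z≈82, not 44. I'll check the camera height from known widths before going lower.

```bash
python3 - <<'E'
from h import *
s=telemetry.sense(); w=cam("wrist",s); print("cam",(-w[2].T@w[3]).round(1))
for P in ([486.3,10,88],[520.3,10,88],[486.3,-12,88],[486.3,32,88],[472,38,35],[534,38,35],[464,-84,20],[464,84.5,20]): print(P,proj(w,P).round(0), "crop", ((proj(w,P)-[190,160])*1.5+[400,0]).round(0))
b=optics.capture("wrist")
for k in ("green","red","orange"): print(k,[x for x in blobs(b,*COL[k])[:2]])
# fingertips in first view: tips at ~ (215,262),(432,262) with tcp at 194.7, opening 85
s0=dict(s); s0['eef_pos']=np.array([501.8,9.5,194.7]); w0=cam("wrist",s0)
for h in (0,13,20,30,40,50): print(h,[proj(w0,[501.8+d,9.5+y,194.7+h]).round(0).tolist() for d in (-42,42) for y in (11,)])
E
```

```text
cam [502.2  82.  221.7]
[486.3, 10, 88] [284. 266.] crop [541. 159.]
[520.3, 10, 88] [360. 268.] crop [655. 162.]
[486.3, -12, 88] [284. 309.] crop [541. 223.]
[486.3, 32, 88] [283. 220.] crop [540.  90.]
[472, 38, 35] [269. 177.] crop [518.  25.]
[534, 38, 35] [377. 179.] crop [681.  29.]
[464, -84, 20] [265. 337.] crop [512. 266.]
[464, 84.5, 20] [257.  92.] crop [ 501. -102.]
green [(705, [273.4, 330.5], [258, 314, 30, 33])]
red [(1184, [256.4, 92.0], [233, 77, 48, 31])]
orange [(679, [277.9, 251.8], [269, 227, 17, 53])]
0 [[248.0, 209.0], [397.0, 213.0]]
13 [[243.0, 217.0], [402.0, 221.0]]
20 [[239.0, 222.0], [405.0, 226.0]]
30 [[234.0, 230.0], [410.0, 234.0]]
40 [[229.0, 238.0], [416.0, 242.0]]
50 [[222.0, 248.0], [422.0, 252.0]]
```

Known points project correctly, so the camera pose is right. The fingertips really sit about 38 mm short of the stated TCP. I'll lower in small steps and watch the force.

Emit:
{"name": "servo_tool", "arguments": {"deltas": [[[0,0,0.015],[0,0,0],0.57],[[0,0,0.015],[0,0,0],0.57],[[0,0,0.01],[0,0,0],0.57],[[0,0,0],[0,0,0],0.57]]}}

```text
time_s: 4.45
eef_pos: [505.9, 9.5, 39.4]
ee_rot: [0.003, 0.699, 0.715, 0.002]
force: [-4.8, 2.5, 37.2]
grip_width: 0.573
grip_force: 19.0
```

Emit:
{"name": "servo_tool", "arguments": {"deltas": [[[0,0,0.01],[0,0,0],0.57],[[0,0,0.01],[0,0,0],0.57],[[0,0,0],[0,0,0],0.57]]}}

```text
time_s: 4.75
eef_pos: [508.5, 8.7, 38.8]
ee_rot: [0.006, 0.698, 0.716, 0.003]
force: [-6.7, 0.6, 66.7]
grip_width: 0.568
grip_force: 33.2
```

Contact, with 67 N upward. Backing off to look.

Emit:
{"name": "servo_tool", "arguments": {"deltas": [[[0,0,-0.05],[0,0,0],0.6],[[0,0,-0.02],[0,0,0],0.6],[[0,0,0],[0,0,0],0.6],[[0,0,0],[0,0,0],0.6]]}}

```text
time_s: 5.15
eef_pos: [502.8, 10.1, 44.7]
ee_rot: [-0.001, 0.699, 0.715, -0.0]
force: [-0.4, -0.2, -1.0]
grip_width: 0.599
grip_force: 0.0
```

```bash
python3 - <<'E'
from h import *
s=telemetry.sense(); print(s['time_s'],s['eef_pos'],s['force'],s['grip_width'],s['grip_force'])
b=optics.capture("wrist"); a=optics.capture("scene"); d=optics.capture("side")
for k in ("green","red","orange"): print(k,blobs(b,*COL[k])[:1],blobs(a,*COL[k])[1:2])
A=cv2.resize(b[190:350,230:430],None,fx=2.5,fy=2.5,interpolation=cv2.INTER_CUBIC)
B=cv2.resize(a[140:240,270:345],None,fx=4,fy=4,interpolation=cv2.INTER_CUBIC)
D=cv2.resize(d[130:230,260:335],None,fx=2,fy=2)
C=np.zeros((600,800,3),np.uint8); C[:400,:500]=A; C[:400,500:]=B; C[400:,:150]=D; cv2.imwrite("pics/s5.png",C)
E
```

```text
5.15 [502.80257025  10.05313404  44.664366  ] [-0.39306028 -0.17953322 -0.96895254] 0.5990342799439689 0.0
green [(887, [271.2, 329.3], [253, 313, 36, 33])] [(164, [338.3, 262.8], [332, 255, 15, 17])]
red [(1141, [257.9, 92.4], [235, 78, 48, 30])] [(168, [585.6, 144.6], [577, 132, 17, 22])]
orange [(778, [278.1, 253.7], [270, 229, 17, 51])] [(145, [302.8, 216.8], [295, 210, 14, 16])]
```

View pics/s5.png

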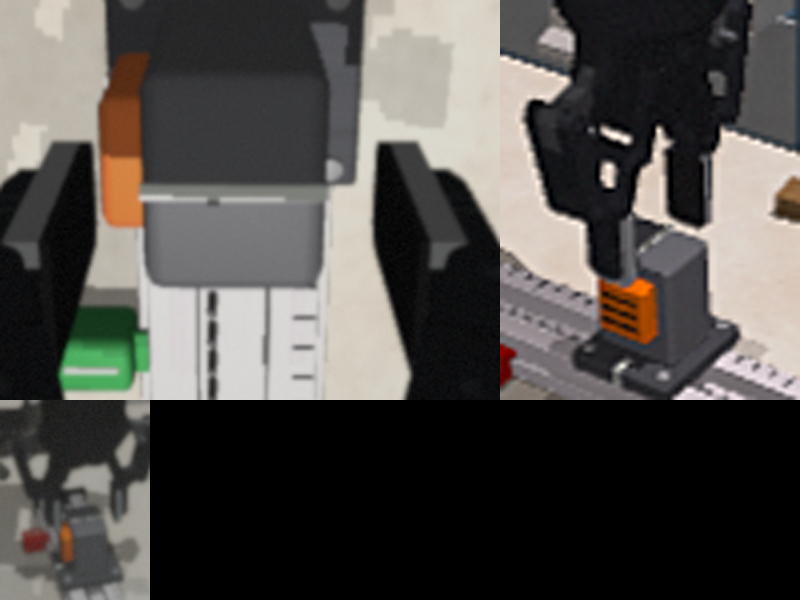

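The wrist view shows the tip inner corners at crop (95,145) and (378,145). That puts the tips at about z=85, so the front finger had landed on top of the button. I'll open wider and descend in checked steps.

Emit:
{"name": "servo_tool", "arguments": {"deltas": [[[0,0,0],[0,0,0],0.85],[[0,0,0],[0,0,0],0.85],[[0,0,0.02],[0,0,0],0.85],[[0,0,0.02],[0,0,0],0.85],[[0,0,0.02],[0,0,0],0.85],[[0,0,0],[0,0,0],0.85]]}}

```text
time_s: 5.9
eef_pos: [502.8, 10.0, 32.7]
ee_rot: [-0.001, 0.699, 0.715, -0.0]
force: [0.4, 0.5, -0.2]
grip_width: 0.853
grip_force: 0.0
```

Emit:
{"name": "servo_tool", "arguments": {"deltas": [[[0,0,0.02],[0,0,0],0.85],[[0,0,0.02],[0,0,0],0.85],[[0,0,0.02],[0,0,0],0.85],[[0,0,0],[0,0,0],0.85]]}}

```text
time_s: 6.3
eef_pos: [502.9, 10.0, 20.8]
ee_rot: [-0.0, 0.699, 0.715, -0.0]
force: [-0.6, -0.5, -0.1]
grip_width: 0.85
grip_force: 0.0
```

Emit:
{"name": "servo_tool", "arguments": {"deltas": [[[0,0,0.015],[0,0,0],0.7],[[0,0,0.015],[0,0,0],0.7],[[0,0,0],[0,0,0],0.7],[[0,0,0],[0,0,0],0.7]]}}

```text
time_s: 6.7
eef_pos: [503.2, 10.0, 15.4]
ee_rot: [-0.0, 0.699, 0.715, -0.0]
force: [0.5, 0.0, 0.5]
grip_width: 0.698
grip_force: 0.0
```

```bash
python3 - <<'E'
from h import *
s=telemetry.sense(); print(s['time_s'],s['eef_pos'],s['force'],s['grip_width'],s['grip_force'])
b=optics.capture("wrist"); a=optics.capture("scene"); d=optics.capture("side")
A=b[150:400,190:450]
A=cv2.resize(A,None,fx=1.6,fy=1.6,interpolation=cv2.INTER_CUBIC)
B=cv2.resize(a[150:250,270:345],None,fx=5,fy=5,interpolation=cv2.INTER_CUBIC)
C=np.zeros((500,416+375,3),np.uint8); C[:400,:416]=A; C[:,416:]=B; cv2.imwrite("pics/s6.png",C)
E
```

```text
6.7 [503.22386507   9.98800205  15.37966885] [0.4569436  0.00240277 0.45468412] 0.6984064667615568 0.0
```

View pics/s6.png

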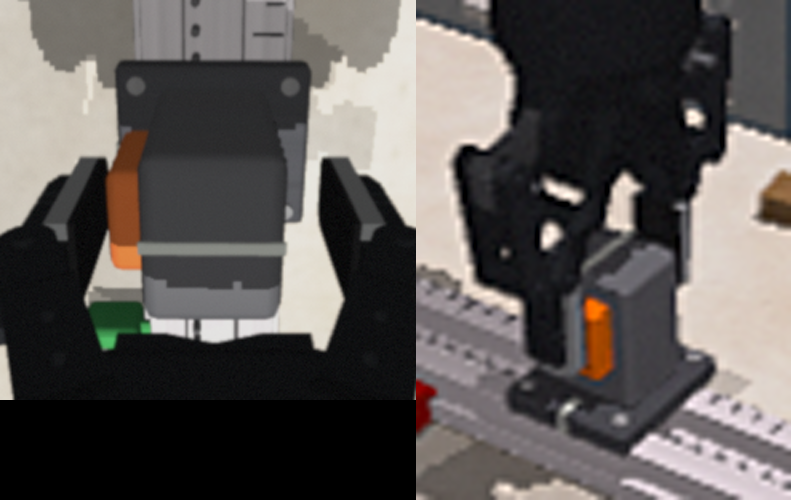

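The front finger now covers the button and its tip is just above the saddle. The gap looks smaller on the button side: inner corner about (105,160) against the button at 110, and (320,160) against the back at about 280. I'll compute the offset.

```bash
python3 - <<'E'
from h import *
s=telemetry.sense(); w=cam("wrist",s)
f=lambda u,v:(u/1.6+190,v/1.6+150)
for n,p,z in (("button left top",f(109,180),79),("button left bottom",f(113,262),79),("block left",f(143,255),88),("block right",f(284,255),88),("tipL",f(105,158),54),("tipR",f(320,158),54),("tipL",f(105,158),49),("tipR",f(320,158),49)): print(n,onz(w,p,z).round(1))
E
```

```text
button left top [478.9  21.5  79. ]
button left bottom [479.2  -1.2  79. ]
block left [487.9   7.3  88. ]
block right [520.2   8.1  88. ]
tipL [472.9  15.3  54. ]
tipR [534.3  16.8  54. ]
tipL [471.9  12.9  49. ]
tipR [535.4  14.5  49. ]
```

The grip centre is midway between the button face (about 479) and the back (520.5), at x≈499.7. I'll shift −3.5 mm and squeeze.

Emit:
{"name": "servo_tool", "arguments": {"deltas": [[[0,-0.0175,0],[0,0,0],0.7],[[0,0,0],[0,0,0],0.6],[[0,0,0],[0,0,0],0.3],[[0,0,0],[0,0,0],0.3],[[0,0,0],[0,0,0],0.3],[[0,0,0],[0,0,0],0.3],[[0,0,0],[0,0,0],0.3]], "squeeze": 30}}

```text
time_s: 7.55
eef_pos: [502.1, 9.6, 16.2]
ee_rot: [0.002, 0.699, 0.715, 0.002]
force: [11.0, 0.5, -0.6]
grip_width: 0.41
grip_force: 35.1
```

Emit:
{"name": "servo_tool", "arguments": {"deltas": [[[-0.02,0,0],[0,0,0],0.3],[[-0.06,0,0],[0,0,0],0.3],[[-0.08,0,0],[0,0,0],0.3],[[-0.08,0,0],[0,0,0],0.3],[[-0.08,0,0],[0,0,0],0.3],[[-0.08,0,0],[0,0,0],0.3],[[-0.04,0,0],[0,0,0],0.3],[[0,0,0],[0,0,0],0.3]]}}

```text
time_s: 8.35
eef_pos: [503.7, -79.7, 16.2]
ee_rot: [0.002, 0.699, 0.715, 0.001]
force: [8.6, -0.3, 1.4]
grip_width: 0.411
grip_force: 34.0
```

```bash
python3 - <<'E'
from h import *
s=telemetry.sense(); print(s['time_s'],s['eef_pos'],s['force'],s['grip_width'],s['grip_force'])
w=cam("wrist",s); b=optics.capture("wrist"); a=optics.capture("scene"); d=optics.capture("side")
A=cv2.resize(b[150:400,190:450],None,fx=1.6,fy=1.6,interpolation=cv2.INTER_CUBIC)
B=cv2.resize(a[190:290,290:365],None,fx=5,fy=5,interpolation=cv2.INTER_CUBIC)
C=np.zeros((500,416+375,3),np.uint8); C[:400,:416]=A; C[:,416:]=B; cv2.imwrite("pics/s7.png",C)
r=b[200:330,285:355].min(2).mean(1); v=200+r.argmax(); print(v,onz(w,(320,v),88)); print(r[r.argmax()-3:r.argmax()+4])
E
```

```text
8.35 [503.71425762 -79.6735852   16.2308735 ] [ 8.62247842 -0.34068808  1.35637049] 0.4109627008254409 33.997918367385864
304 [502.86584536 -80.0048581   88.        ]
[115.78571429 127.67142857 129.68571429 129.8        129.55714286
 129.25714286 122.11428571]
```

View pics/s7.png

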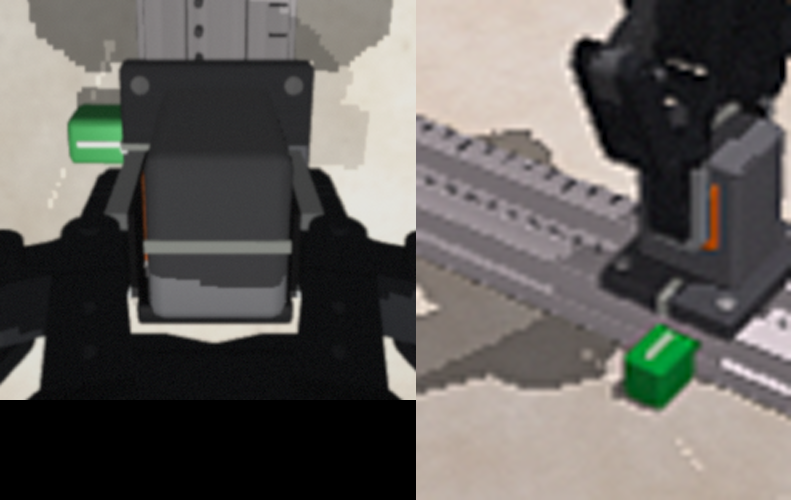

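The stop moved with the grip. The saddle's white line at (135,148) and the green clip's line at (97,145) can be compared directly.

```bash
python3 - <<'E'
from h import *
s=telemetry.sense(); w=cam("wrist",s); f=lambda u,v:(u/1.6+190,v/1.6+150)
print("saddle",onz(w,f(135,148),35),"clip",onz(w,f(97,145),20),onz(w,f(97,145),22),"top",onz(w,f(215,247),88))
c=cam("scene"); g=lambda u,v:((u-416)/5+290,v/5+190)
print("scene saddle",onz(c,g(670,292),35),"clip",onz(c,g(660,345),20))
E
```

```text
saddle [478.94522424 -79.06679519  35.        ] clip [463.38354061 -85.03706842  20.        ] [463.82535356 -84.13736313  22.        ] top [504.4572584  -79.33488661  88.        ]
scene saddle [474.65872772 -81.83662348  35.        ] clip [463.45990866 -85.0917638   20.        ]
```

Emit:
{"name": "servo_tool", "arguments": {"deltas": [[[-0.015,0,0],[0,0,0],0.3],[[-0.01,0,0],[0,0,0],0.3],[[0,0,0],[0,0,0],0.3],[[0,0,0],[0,0,0],0.3]]}}

```text
time_s: 8.9
eef_pos: [503.8, -83.7, 16.2]
ee_rot: [0.002, 0.699, 0.715, 0.001]
force: [8.8, 0.3, 0.9]
grip_width: 0.413
grip_force: 33.9
```

Emit:
{"name": "servo_tool", "arguments": {"deltas": [[[0,0,0],[0,0,0],0.85],[[0,0,0],[0,0,0],0.85],[[0,0,0],[0,0,0],0.85],[[0,0,0],[0,0,0],0.85],[[0,0,0],[0,0,0],0.85]]}}

```text
time_s: 9.4
eef_pos: [502.0, -83.1, 15.5]
ee_rot: [0.0, 0.699, 0.715, 0.0]
force: [0.6, -0.3, -0.5]
grip_width: 0.851
grip_force: 0.0
```

Emit:
{"name": "servo_tool", "arguments": {"deltas": [[[0,0,-0.05],[0,0,0],0.85],[[0,0,-0.1],[0,0,0],0.85],[[0,0,-0.2],[0,0,0],0.85],[[0,0,-0.2],[0,0,0],0.85],[[0,0,-0.2],[0,0,0],0.85],[[0,0,-0.1],[0,0,0],0.85],[[0,0,0],[0,0,0],0.85],[[0,0,0],[0,0,0],0.85]]}}

```text
time_s: 10.2
eef_pos: [501.7, -83.0, 185.4]
ee_rot: [0.0, 0.699, 0.715, 0.0]
force: [-0.7, -0.4, -0.0]
grip_width: 0.85
grip_force: 0.0
```

```bash
python3 - <<'E'
from h import *
s=telemetry.sense(); print(s['time_s'],s['eef_pos'],s['force'],s['grip_width'],s['grip_force'])
b=optics.capture("wrist"); a=optics.capture("scene")
A=cv2.resize(b[90:290,190:450],None,fx=1.6,fy=1.6,interpolation=cv2.INTER_CUBIC)
B=cv2.resize(a[190:290,290:365],None,fx=5,fy=5,interpolation=cv2.INTER_CUBIC)
C=np.zeros((500,416+375,3),np.uint8); C[:320,:416]=A; C[:,416:]=B; cv2.imwrite("pics/s8.png",C)
print(blobs(b,*COL["orange"])[:1])
E
```

```text
10.2 [501.6883649  -82.98970452 185.37151751] [-0.70814116 -0.43545584 -0.00204493] 0.8499225423541791 0.0
[(266, [301.9, 183.2], [297, 168, 10, 31])]
```

View pics/s8.png

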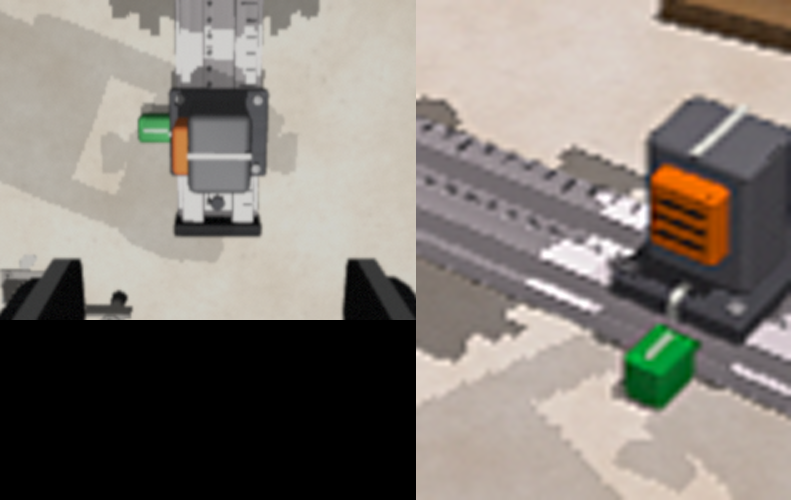

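The button has sprung out. The stop's line is at (220,156) in the wrist view and the clip's line at (155,130). I'll check the alignment and hand in if it is within 7 mm.

```bash
python3 - <<'E'
from h import *
w=cam("wrist"); f=lambda u,v:(u/1.6+190,v/1.6+90)
a,b=onz(w,f(220,156),88),onz(w,f(155,130),20); print(a,b)
if abs(a[1]-b[1])<7: print(ctrl.finish_job())
E
```

```text
[505.3301016  -83.44739685  88.        ] [463.66142245 -84.94753613  20.        ]
the job is handed in; nothing more can be done
None
```

The stop is locked in line with the green clip (about 1.5 mm off by camera, limit 15 mm), the button is out, the gripper is clear and the job is handed in at about 10 s; on the way a fingertip landed on top of the button at about 67 N before I backed off, and no pass/fail result came back.

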